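Lock the cover of a lantern control box with its quarter-turn cam latch

ROBOT

A 6-joint arm with a two-finger parallel gripper is mounted at the origin on the work surface. World frame = base frame: x ahead of the robot, y to its left, z up, the work surface at z = 0. Lengths are in m, angles in rad, forces in N, time in s.
With the tool pointing down it reaches from about 0.275 to 0.825 m from the base axis. Payload 4.9 kg.
Tool frame: the origin (TCP) lies midway between the tips of the shut fingers; the grasp point (between the pads) lies 19 mm behind it (bot.grip_depth is the distance from the TCP to the grasp point, in m); z points along the fingers, y is the line along which they close (so a half turn about z gives the same grasp; the last joint's range is limited). The gripper opens to 85 mm and grips with 20 to 120 N. Pads are 22 mm wide; open, the fingers measure 114 mm over their backs; the gripper's body (76 mm by 85 mm) begins 54 mm behind the grasp point. The pads swing forward as they close: fully open they stand 13 mm farther back than shut.
Start: joints at [-1.479, 0.326, -0.193, 1.052, 0, 1.437], TCP at [0.123, -0.536, 0.231] pointing down, gripper open.
Joint ranges: [-2.65, 2.65], [-0.97, 1.79], [-1.3, 1.35], [-1.93, 2.1], [-1.47, 1.37], [-3.14, 3.14]. Speed limits (rad/s): [2.57, 2.57, 3.14, 3.14, 3.14, 3.14].

INTERFACE

Orientations are given as a unit quaternion [w, x, y, z].
In Python, from cell import bot gives the robot as it stands. Calls block until the motion is done:
- bot.move_pose(position, orientation): joint-space move of the TCP to a pose.
- bot.move_linear(position, speed=0.15, rotation=None, until_force=None): straight line of the TCP; rotation=None keeps the orientation; speed is the mean speed in m/s. With until_force (N) it stops when the force on the tool has changed by that much, and returns True; else False.
- bot.goto_joints(angles): joint-space move.
- bot.set_gripper(opening, grasp_force=None): opening from 0.0 (shut) to 1.0 (fully open); grasp_force is the grip in N (None keeps the last); returns when the fingers have stopped.
- bot.wait(seconds).
- bot.solve_ik(position, orientation): joint angles nearest the present ones, or None.
- bot.camera(name): name is "side" or "top" or "wrist"; returns the picture (420x560x3 uint8, red, green, blue); there is no depth.
- bot.calibration(name): a dict with "mtx" (3x3 intrinsics, pixels), "k1" (the pictures are not rectified: a ray, as slopes to the right and down, at radius r is drawn at 1 + k1 r^2 times it, then the intrinsics apply), "extrinsics" (4x4, takes a point from world to camera coordinates); the wrist camera has in their place "hand_eye" (4x4, takes a point from camera to tool coordinates, whose origin is the TCP and whose axes are the flange's). Camera axes: x right, y down, z forward; pixel columns grow to the right and rows downward; lengths in m; the calibration is good to about 2 mm. A picture is of the moment at which its call begins: read the wrist's pose just before it. calibration takes no time and is no camera call.
A pose or a line that the arm cannot do raises bot.PlanningError and nothing moves.
- bot.close_job(): hands the job in; it is judged then, once.
Trained networks look in the newest picture that a camera, given by its name, has taken for a name from the list of things; names that differ only in an ending like _2 or _b are one class to them, and where a whole thing is asked for, a point or a joint stands for the part that bears it (a point fixed in the world has none). Each returns a list of dicts, best first, with "confidence" (0 to 1); they miss things now and then, are a little off and sometimes report something else, mostly with a low value. They report only what shows in the picture. A call takes as long as a camera call.
- bot.search_frame(camera, thing): "bbox" ([left, top, width, height] in pixels, round what is visible of it).
Readings, each from a call of its own:
- bot.read_clock(): time.
- bot.read_joint_positions(): joint angles.
- bot.read_joint_vel(): joint speeds.
- bot.read_joint_efforts(): joint torques, N m.
- bot.read_position(): TCP position.
- bot.read_tool_rot(): TCP orientation.
- bot.read_ft_force(): force on the tool from outside, world axes, zero at the start.
- bot.read_moment(): the same for the moment, N m.
- bot.read_gripper_width(): opening from 0.0 (shut) to 1.0 (fully open).
- bot.read_finger_force(): force on a finger pad.
Only numpy, scipy, OpenCV 4.12 (cv2) and the standard library are available. Lean on these libraries where they do the work, as an engineer would, in place of code of your own. Each camera call takes 0.05 s, during which the arm holds its last target. There are 200 camera calls.

TASK

One of the two grey lamp control boxes has its cover standing ajar. Without gripping anything, set a fingertip in the slot of that cover's round latch, push the cover fully shut with it and, keeping it pressed down, turn the latch a quarter turn clockwise until it is locked, then take the hand away: the cover must stay shut by itself. Do not pull the cover up, and leave the other, already locked box and all the things on the table alone.

Things in the scene. Friction and masses are not known exactly. Their poses are not given: they have to be found in the camera images.
- box: the lamp control box whose cover stands ajar: fixed, grey, 200 x 170 mm (its x, y), walls 90 mm high. Origin: centre of its underside; x runs from its front (nearer the robot) to the cover's hinge at the far edge (hinge line at x = +100, z = 90 mm). Its place and its yaw (up to 0.35 rad) vary
- box_cover (a joint): hinge of its 8 mm thick cover, rad: 0 = shut flush (hard stop), about 0.18 = sprung ajar, as at the start. A gasket spring pushes it up: about 5 to 6 N down at the slot, on the side nearer the robot, holds it quite shut; let go, it rises again unless the latch holds it
- box_latch (a joint): turn of its cam latch, rad, clockwise seen from above: 0 to 0.25 at the start (unlocked, slot across the box), 1.57 = locked, at its stop (slot from front to hinge). Needs about 0.1 N m, stays where left. Its inside tongue slides under a catch from about 1.15 on, only if the cover is pressed quite shut; turned with the cover up, it lands on the catch and the cover cannot shut
- box_slot (a point): on the latch's axis, on the floor of its finger slot; z out of the cover; x along the slot, turning with the latch (latch 0: towards the box's -y; 1.57: its -x). The slot is 34 mm wide, 14 deep, right across the disc. Cover shut: at x = -40, y = 0, z = 100 mm in the box's frame. Shut fingers set in about 25 mm off the axis turn the latch by moving round the axis
- box_ring (a point): on the latch's axis, level with the top of the latch (114 mm above the table when the cover is shut), z out of the cover. The latch is a black disc (bare metal slot floor) 91 mm across; a metal ring fixed to the cover (inside diameter 96, outside 106 mm, as high as the disc) surrounds it and closes the slot's ends
- spare: a second box just like it, already shut and locked (slot from front to hinge); same frame and sizes; leave it alone
- spare_cover (a joint): hinge of the second box's cover, rad, 0 = shut; stays below 0.03
- spare_latch (a joint): turn of the second box's latch, rad; about 1.48 to 1.57 (locked)
- jar: small glass jar with a steel lid, 40 mm across, 65 tall, standing between the two boxes; leave it alone. Origin: centre of its underside
- brush: paint brush 150 mm long lying between the boxes, handle towards the robot; leave it alone. Origin: centre of its underside
- tape: flat cardboard ring (tape core), 60 mm across, 20 tall, between the boxes at the far end; leave it alone. Origin: centre of its underside
- bottle: clear bottle with a red cap, 60 mm across, 170 tall, at the left; leave it alone. Origin: centre of its underside
- brush_pot: clear pot of brushes, 80 mm across, brushes up to about 210 tall, at the left; leave it alone. Origin: centre of its underside
- bowl: white bowl, 100 mm across, 45 tall, at the right; leave it alone. Origin: centre of its underside
- paint_can: bare can, 66 mm across, 80 tall, at the right; leave it alone. Origin: centre of its underside

How it is judged:
On the way, in this order (a step that is already met when the one before it is completed fails the run):
1. the ajar cover is pushed down while its latch is still unlocked (value of joint box_cover below 0.06 rad and value of joint box_latch below 1.1 rad), for 0.1 s.
2. the latch is turned to its locked position with the cover shut (value of joint box_cover below 0.035 rad and value of joint box_latch above 1.38 rad), for 0.2 s.
At the end, for the whole second after the job is handed in: The cover stays shut by its latch alone (hinge below 0.035 rad, still), the latch is turned to at least 1.38 rad of its 1.57 quarter turn, and the other box is still shut and locked (all of step 2 and value of joint spare_cover below 0.035 rad and value of joint spare_latch above 1.38 rad and velocity of joint box_cover between -0.05 and 0.05 rad/s); the robot touches nothing.
It fails at once if the ajar cover is pulled up or lifted (hinge above 0.36 rad) (value of joint box_cover above 0.36 rad).
It fails at once if the other box's latch or cover is moved (latch below 1.38 or cover above 0.05 rad) (value of joint spare_latch below 1.38 rad or value of joint spare_cover above 0.05 rad).
It fails at once if a bystander is moved, lifted or knocked (by more than 30 mm) (distance of any of jar, brush, tape, bottle, brush_pot, bowl, paint_can from where it was at the start of the episode above 0.03 m).
It also fails if it takes over 42 s, if anything falls off the work surface, if the arm or the gripper's body presses on something with over 40 N, if the wrist force passes 120 N, or if a joint passes its speed limit or range.

## Working session

There is one attempt and no reset: what is moved stays moved. The work goes in short steps, each a Python script; the robot and the scene stay as the last script left them, time stands still between calls to the robot, and variables do not carry over. Pictures are saved under pics/ and viewed, at most 10 in all, crops included, and the job is handed in when it is done.

```bash
ls; mkdir -p pics
python3 - <<'E'
from cell import bot
import cv2
for c in ("top","side"):
    cv2.imwrite(f"pics/{c}0.png",bot.camera(c)[...,::-1])
    for t in ("box","box_latch","box_slot","box_ring","spare"):
        print(c,t,[(d["bbox"],round(d["confidence"],2)) for d in bot.search_frame(c,t)][:4])
for c in ("top","side"):
    k=bot.calibration(c);print(k)
print(bot.calibration("wrist"),bot.read_clock(),bot.read_tool_rot())
E
```

```text
pics
top box [([168.2, 142.9, 89.2, 100.3], 0.85)]
top box_latch [([195.2, 181.1, 35.5, 37.4], 0.57)]
top box_slot [([194.9, 183.0, 37.3, 33.8], 0.86)]
top box_ring [([169.7, 144.9, 85.1, 89.6], 0.69)]
top spare [([322.3, 150.2, 89.9, 97.2], 0.64)]
side box [([243.4, 145.8, 91.4, 77.9], 0.81), ([326.0, 346.0, 34.0, 45.4], 0.16)]
side box_latch [([260.0, 153.2, 34.5, 13.3], 0.88), ([213.6, 106.1, 20.9, 49.9], 0.5), ([260.5, 239.2, 94.5, 68.8], 0.2)]
side box_slot [([243.8, 223.3, 56.0, 17.9], 0.34)]
side box_ring [([246.4, 143.5, 89.7, 41.3], 0.88), ([261.3, 240.9, 100.9, 92.6], 0.16)]
side spare [([261.0, 238.3, 101.9, 94.7], 0.79)]
{'mtx': array([[463.64892492,   0.        , 285.20204722],
       [  0.        , 463.64892492, 212.2910787 ],
       [  0.        ,   0.        ,   1.        ]]), 'k1': -0.07102093053804759, 'extrinsics': array([[-0.02767202, -0.99958076, -0.00851786,  0.00421084],
       [-0.99097048,  0.02855001, -0.13100537,  0.55146956],
       [ 0.13119363,  0.00481577, -0.99134507,  1.1564363 ],
       [ 0.        ,  0.        ,  0.        ,  1.        ]])}
{'mtx': 
[... 352 characters left out ...]
-0.65879841,  1.18095043],
       [ 0.        ,  0.        ,  0.        ,  1.        ]])}
{'mtx': array([[350.71554345,   0.        , 279.57600314],
       [  0.        , 350.71554345, 206.81051774],
       [  0.        ,   0.        ,   1.        ]]), 'k1': -0.08688147465391426, 'hand_eye': array([[-1.29105828e-03, -9.53616487e-01, -3.01021475e-01,
         7.86916573e-02],
       [ 9.99999094e-01, -1.34590591e-03, -2.51777503e-05,
        -2.74190955e-05],
       [-3.81136664e-04, -3.01021234e-01,  9.53617361e-01,
        -1.44188434e-01],
       [ 0.00000000e+00,  0.00000000e+00,  0.00000000e+00,
         1.00000000e+00]])} 0.6 [1.02601529e-05 9.93634228e-01 1.12654433e-01 4.71042925e-06]
```

View pics/top0.png

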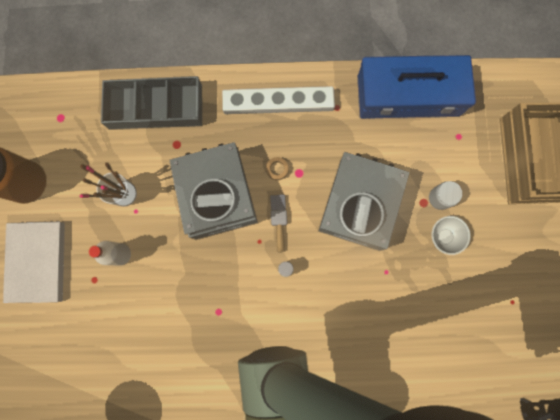

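View pics/side0.png

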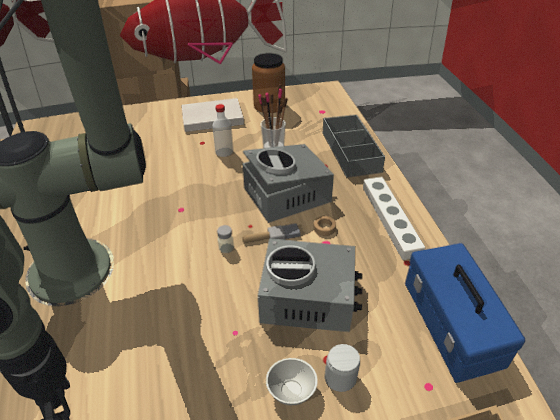

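The left box (latch at top-view pixel 213,201, slot across) is the ajar one. The right box (361,214) is locked. Next I'll look at the left box from the wrist camera.

```bash
cat > h.py <<'E'
import numpy as np, cv2
from scipy.spatial.transform import Rotation as R
def T_cw(bot,c):
    """camera->world 4x4; for wrist uses present pose"""
    k=bot.calibration(c)
    if c!="wrist": return k,np.linalg.inv(k["extrinsics"])
    p=bot.read_position(); q=bot.read_tool_rot()
    T=np.eye(4); T[:3,:3]=R.from_quat(np.roll(q,-1)).as_matrix(); T[:3,3]=p
    return k,T@k["hand_eye"]
def on_plane(k,T,uv,p0,n=(0,0,1)):
    d=np.array([k["k1"],0,0,0,0.])
    s=cv2.undistortPoints(np.array(uv,float).reshape(-1,1,2),k["mtx"],d).reshape(-1,2)
    r=np.c_[s,np.ones(len(s))]@T[:3,:3].T; o=T[:3,3]; n=np.array(n,float)
    return o+r*(((np.array(p0)-o)@n)/(r@n))[:,None]
def down(yaw):
    """tool pointing down, tool x at world angle yaw"""
    return np.roll((R.from_euler("z",yaw)*R.from_euler("x",np.pi)).as_quat(),1)
E
python3 - <<'E'
from cell import bot
from h import *
k,T=T_cw(bot,"top")
P=on_plane(k,T,[(213,201),(361,214)],(0,0,.137)); print(P)
bot.set_gripper(0.0)
p=P[0]; bot.move_pose([p[0]-.02,p[1],.34],down(0.2))
k,T=T_cw(bot,"wrist"); np.savez("w1.npz",T=T)
cv2.imwrite("pics/w1.png",bot.camera("wrist")[...,::-1])
for t in ("box","box_latch","box_slot","box_ring"):
    print(t,[(d["bbox"],round(d["confidence"],2)) for d in bot.search_frame("wrist",t)][:2])
print(bot.read_position(),bot.read_clock())
E
```

```text
[[ 0.56993032  0.15834156  0.137     ]
 [ 0.52884915 -0.19005581  0.137     ]]
box [([194.2, 3.1, 172.7, 207.4], 0.59)]
box_latch [([234.4, 103.5, 90.7, 99.6], 0.69)]
box_slot [([239.5, 104.7, 86.4, 93.3], 0.68)]
box_ring [([192.0, 12.1, 174.0, 202.6], 0.85)]
[0.55004073 0.15791557 0.33994863] 4.5083
```

View pics/w1.png

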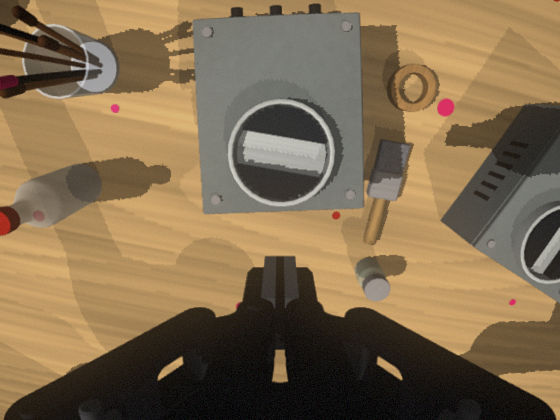

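The wrist view shows the ring centred near (282,153), the slot running from (245,146) to (327,158), and the cover's front corners at (204,212) and (363,207). Its hinge corners are at (193,19) and (359,13). I'll compute the frame from these.

Run:
```python
from cell import bot
from h import *
T=np.load("w1.npz")["T"]; k=bot.calibration("wrist")
g=cv2.medianBlur(cv2.cvtColor(cv2.imread("pics/w1.png"),cv2.COLOR_BGR2GRAY),3)
c=cv2.HoughCircles(g,cv2.HOUGH_GRADIENT,1,100,param1=150,param2=20,minRadius=44,maxRadius=60); print(c)
F=on_plane(k,T,[(204,212),(363,207)],(0,0,.134)); H=on_plane(k,T,[(193,19),(359,13)],(0,0,.098))
print(F,H,"widths",np.linalg.norm(F[0]-F[1]),np.linalg.norm(H[0]-H[1]))
for a in (F,H):
    d=a[0]-a[1]; print("yaw",np.arctan2(-d[0],d[1]))
e=H.mean(0)-F.mean(0); print("yaw side",np.arctan2(e[1],e[0]),np.linalg.norm(e))
C=on_plane(k,T,[(282,153)],(0,0,.1387))[0]; print("ring",C)
u=e[:2]/np.linalg.norm(e[:2])
print("ring along x from hinge",(C-H.mean(0))[:2]@u)
S=on_plane(k,T,[(245,146),(327,158),(243,132),(244,160),(328,145),(326,172)],(0,0,.125)); d=S[1]-S[0]; print("slot ang",np.arctan2(d[1],d[0])+np.pi/2)
```

```text
[[[280.5 152.5  53.7]]]
[[0.49761369 0.22842119 0.134     ]
 [0.53588471 0.06519627 0.134     ]] [[0.68656325 0.27445987 0.098     ]
 [0.7250445  0.11061646 0.098     ]] widths 0.16765156365453757 0.16830172587599473
yaw 0.23030772695707136
yaw 0.23068496261819446
yaw side 0.23732628193989438 0.19781013853721174
ring [0.57541238 0.16018117 0.1387    ]
ring along x from hinge -0.13434390912082197
slot ang 0.0521657474153705
```

```bash
cat >> h.py <<'E'
YAW=0.233; U=np.array([np.cos(YAW),np.sin(YAW)]); A=np.array([0.5691,0.1587])
def pt(th,z,dx=0,r=.025):
    "TCP over the slot at latch angle th (clockwise), dx along box x"
    a=YAW-np.pi/2-th
    return np.r_[A+dx*U+r*np.array([np.cos(a),np.sin(a)]),z]
E
python3 - <<'E'
from cell import bot
from h import *
q=down(YAW-.18)
print(bot.solve_ik(pt(1.8,.10),down(YAW-1.8)))
bot.move_pose(pt(.18,.19,.005),q)
f0=bot.read_ft_force()
bot.move_linear(pt(.18,.145,.005),speed=.1)
h=bot.move_linear(pt(.18,.118,.003),speed=.04,until_force=30); print(h,bot.read_position(),bot.read_ft_force()-f0)
cv2.imwrite("pics/w2.png",bot.camera("wrist")[...,::-1])
h=bot.move_linear(pt(.18,.099,0),speed=.03,until_force=25); print(h,bot.read_position(),bot.read_ft_force()-f0,bot.read_clock())
cv2.imwrite("pics/s2.png",cv2.resize(bot.camera("side")[110:260,200:400],(800,600))[...,::-1])
E
```

```text
[ 0.15340823  0.47562898 -0.32791153  0.76725582  0.         -1.42118442]
False [0.57341479 0.13446368 0.11816126] [-0.56873098 -0.66376955  2.00864814]
False [0.57154958 0.13395571 0.09990905] [-0.12982603  0.09942329  9.21331176] 11.8417
```

View pics/s2.png

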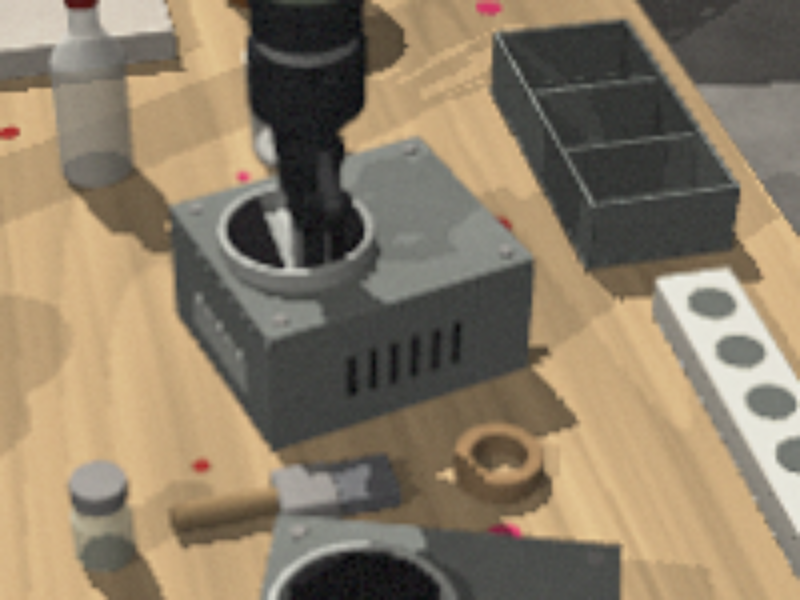

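The cover looks shut, and the tip is on the slot floor (z 0.0999, 9 N). Next I'll press a little more and turn.

Run:
```python
from cell import bot
from h import *
bot.move_linear(pt(.18,.097),speed=.02)
print(bot.read_ft_force().round(1))
for th in np.arange(.33,1.85,.15):
    bot.move_linear(pt(th,.097),speed=.03,rotation=down(YAW-th))
    p=bot.read_position(); d=p[:2]-A
    print(round(th,2),"act",round(YAW-np.pi/2-np.arctan2(d[1],d[0]),3),p[2].round(4),bot.read_ft_force().round(1),bot.read_moment().round(2))
    if np.linalg.norm(bot.read_ft_force())>50: break
print(bot.read_clock())
cv2.imwrite("pics/s3.png",cv2.resize(bot.camera("top")[130:250,150:310],(800,600))[...,::-1])
```

```text
[-3.7 -0.3 20. ]
0.33 act 0.199 0.0998 [ 0.9 -0.9 17.7] [-0.17  0.01  0.01]
0.48 act 0.333 0.0998 [ 1.3 -1.8 15.7] [-0.42 -0.17 -0.09]
0.63 act 0.479 0.0998 [ 0.8 -3.6 16. ] [-0.76 -0.18 -0.04]
0.78 act 0.633 0.0997 [-1.3 -5.  18. ] [-1.02  0.01 -0.05]
0.93 act 0.792 0.0997 [-1.3 -4.8 18.8] [-1.22  0.25  0.  ]
1.08 act 0.956 0.0997 [-1.9 -5.8 21.2] [-1.4   0.48 -0.07]
1.23 act 1.12 0.0997 [-3.4 -6.2 21.8] [-1.45  0.88 -0.05]
1.38 act 1.287 0.0997 [-5.8 -5.9 22.6] [-1.44  1.07 -0.06]
1.53 act 1.454 0.0996 [-5.7 -6.1 23.5] [-1.33  1.34 -0.02]
1.68 act 1.591 0.0996 [-5.9 -7.2 23.7] [-1.58  1.34  0.  ]
1.83 act 1.731 0.0997 [-4.2 -7.9 21.6] [-1.72  0.81 -0.04]
15.4417
```

View pics/s3.png

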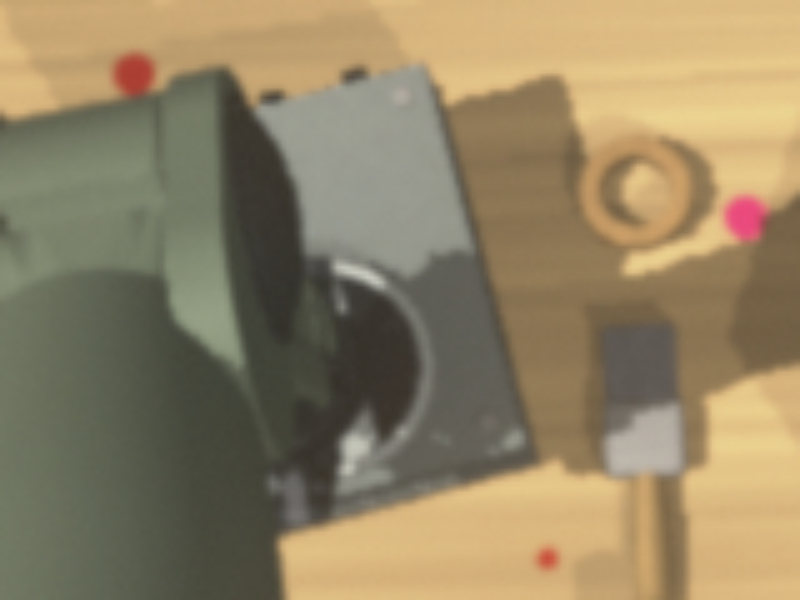

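The tip has gone past 1.7 rad, but there is no clear rise in force at the stop. I'll keep turning until it meets the stop.

Run:
```python
from cell import bot
from h import *
for th in np.arange(1.9,2.3,.07):
    bot.move_linear(pt(th,.097),speed=.03,rotation=down(YAW-th))
    p=bot.read_position(); d=p[:2]-A; f=bot.read_ft_force()
    a=YAW-np.pi/2-th; tg=np.array([np.sin(a),-np.cos(a)])
    print(round(th,2),"act",round((YAW-np.pi/2-np.arctan2(d[1],d[0]))%6.283,3),p[2].round(4),f.round(1),"tang",(f[:2]@tg).round(1))
    if f[:2]@tg<-22: break
bot.wait(.3)
cv2.imwrite("pics/w4.png",bot.camera("wrist")[...,::-1])
print(bot.read_clock())
```

```text
1.9 act 1.797 0.0997 [-3.4 -8.2 21.6] tang -8.5
1.97 act 1.846 0.0997 [-2.9 -9.7 21.8] tang -10.0
2.04 act 1.857 0.0997 [ -4.1 -14.7  23.5] tang -15.3
2.11 act 1.858 0.0997 [ -5.6 -19.9  26.2] tang -20.7
2.18 act 1.856 0.0996 [ -6.7 -24.   27.5] tang -24.8
17.0917
```

View pics/w4.png

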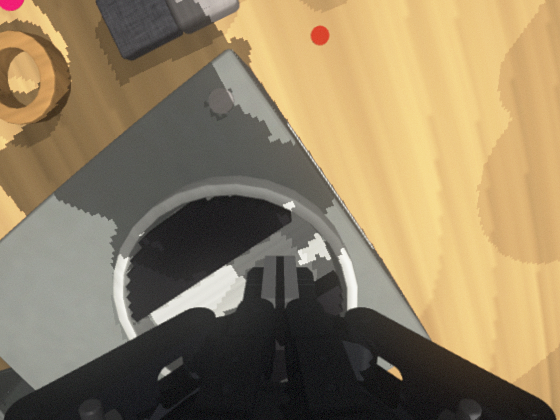

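The tip stalls at 1.857 with a rising force, so the latch is at its stop. The slot is parallel to the box's side edge. I'll ease off and lift straight up.

Run:
```python
from cell import bot
from h import *
bot.move_linear(pt(1.85,.0995),speed=.02,rotation=down(YAW-1.85))
print(bot.read_ft_force().round(1))
bot.move_linear(pt(1.85,.16),speed=.06)
bot.move_linear(np.r_[A-.06*U,.34],speed=.15)
bot.move_pose(np.r_[A-.06*U,.34],down(YAW))
k,T=T_cw(bot,"wrist")
cv2.imwrite("pics/w5.png",bot.camera("wrist")[...,::-1]); np.savez("w5.npz",T=T)
print(bot.read_clock(),bot.read_ft_force().round(1))
```

```text
[ 3.  -1.2  4.4]
23.9333 [-0.5 -0.  -0.4]
```

View pics/w5.png

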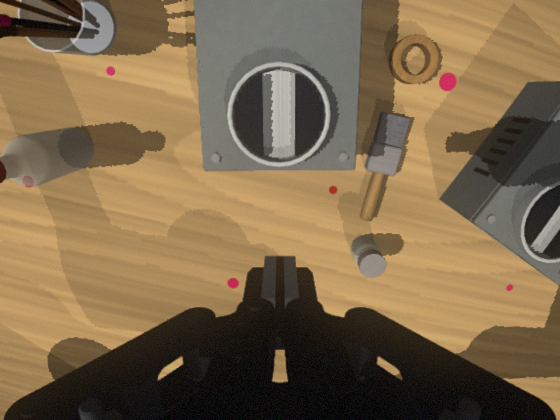

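The slot (280, 70–155) now runs from front to hinge, and nothing else has moved. One quick check of the cover's height from its front width, then I hand in.

Run:
```python
from cell import bot
from h import *
T=np.load("w5.npz")["T"];k=bot.calibration("wrist")
w=[np.linalg.norm(np.subtract(*on_plane(k,T,[(204,170),(358,169)],(0,0,z)))) for z in (.098,.134)]
print(w)
if abs(w[0]-.168)<abs(w[1]-.168): print(bot.close_job())
```

```text
[np.float64(0.1729230113291701), np.float64(0.15680325584321725)]
the job is handed in; nothing more can be done
None
```

The ajar cover was pressed shut and its latch turned clockwise to its stop; after the hand was lifted clear, a last camera check showed the cover still shut and the slot in the locked position, so I handed the job in.

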